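Line up two pressing blocks in the squaring guide

ROBOT

A 6-joint arm with a two-finger parallel gripper is mounted at the origin on the work surface. World frame = base frame: x ahead of the robot, y to its left, z up, the work surface at z = 0. Lengths are in m, angles in degrees, forces in N, time in s.
With the tool pointing down it reaches from about 0.3 to 0.95 m from the base axis. Payload 3.1 kg.
Tool frame: the origin (TCP) lies on the mounting face of the last link; the fingertips stand 173 mm ahead of it and the grasp point (between the pads) lies 155 mm ahead of it (tcp_to_grasp is the distance from the TCP to the grasp point, in m); z points along the fingers, y is the line along which they close (so a half turn about z gives the same grasp; the last joint's range is limited). The gripper opens to 85 mm and grips with 20 to 120 N. Pads are 22 mm wide; open, the fingers measure 114 mm over their backs; the gripper's body (76 mm by 85 mm) begins 54 mm behind the grasp point. The pads swing forward as they close: fully open they stand 13 mm farther back than shut.
Start: joints at [62.928, 17.653, 93.61, -0, 68.738, -3.994], TCP at [0.245, 0.575, 0.405] pointing down, gripper open.
Joint ranges: [-175.34, 175.34], [-45.06, 112.39], [2.9, 150.54], [-68.45, 248.45], [3.09, 151.38], [-168.51, 168.51]. Speed limits (degrees/s): [159.86, 159.86, 180, 180, 180, 180].

INTERFACE

Orientations are given as a 3x3 rotation matrix whose columns are the frame's x, y, z axes.
In Python, from plant import sense, grab_frame, calibration, close_job, tcp_to_grasp gives the robot as it stands. The module is installed in compiled form; this text tells all that it offers.
- The arm moves only by the tool apply_moves, never from a script. Its argument "deltas" is one flat list of numbers, 7 for each row, row after row: the shift along the tool's x, y, z each as a share of 25 mm, from -1 to 1, then the turn, a rotation vector about the tool's x, y, z each as a share of 0.12 rad, from -1 to 1, then the opening, from 0 (shut) to 1 (fully open). In form: [dx, dy, dz, ax, ay, az, gripper, dx, dy, dz, ax, ay, az, gripper, ...]. A call has 1 to 12 rows; each row shifts and turns the commanded pose from where the row before left it, along the tool's axes as they then stand; what a row does not reach is not made up. A row lasts 1/10 s, in which the tool goes at most 50 mm and 8.59 degrees, less where a joint would pass 70% of its speed; a pose out of reach is approached as far as the arm can. A call with a number of a shift or a turn outside -1 to 1 is refused whole. A call with a gripper value outside its range is refused whole. The fingers move at their own pace and stop on an object; "grip_force" is the grip in N (left out, the last holds). Time passes only in rows, so rows that do not move let the fingers close. It gives the time, the measured TCP pose, the force, the opening and the grip force at its end, in the units of the state.
- sense(): the state, without advancing time (a new reading comes with each control period).
- grab_frame(name): name is "scene" or "top" or "wrist"; returns the picture (384x512x3 uint8, red, green, blue); there is no depth.
- calibration(name): a dict with "mtx" (3x3 intrinsics, pixels), "k1" (the pictures are not rectified: a ray, as slopes to the right and down, at radius r is drawn at 1 + k1 r^2 times it, then the intrinsics apply), "extrinsics" (4x4, takes a point from world to camera coordinates); the wrist camera has in their place "tool_from_camera" (4x4, takes a point from camera to tool coordinates, whose origin is the TCP and whose axes are the flange's). Camera axes: x right, y up, looking along -z (the intrinsics and any distortion apply to the point x, -y, -z); pixel columns grow to the right and rows downward; lengths in m; the calibration is good to about 2 mm. A picture is of the moment at which its call begins: read the wrist's pose just before it. calibration takes no time and is no camera call.
- close_job(): hands the job in; it is judged then, once.
The state is a dict: "t": time; "q": joint angles; "qvel": joint speeds; "effort": joint torques, N m; "ee_pos": TCP position; "orientation": TCP orientation; "contact_force": force on the tool from outside, world axes, zero at the start; "wrist_torque": the same for the moment, N m; "finger_gap": finger opening in m; "grasp_force": force on a finger pad.
Only numpy, scipy, OpenCV 4.12 (cv2) and the standard library are available. Lean on these libraries where they do the work, as an engineer would, in place of code of your own. Each camera call takes 0.05 s, during which the arm holds its last target. There are 200 camera calls.

TASK

Push the two wooden pressing blocks along the cutting mat into the corner of the steel squaring guide, so that they stand as one straight row: both flush against the long fence, the block nearer the end stop pressed up to the stop and the other block closed up against it, with no gaps. Only slide them by their wooden sides: do not lift or tip them, and do not touch the freshly glued knobs. Leave everything else on the table where it is.

Things in the scene. Friction and masses are not known exactly. Their poses are not given: they have to be found in the camera images.
- guide: fixed L-shaped steel guide on the mat, bars 18 mm thick, 22 mm high. Origin: inside corner, at the mat's surface. Long fence: inner face is the plane x = 0, from y = 0 to -0.38. End stop (at the fence's left end seen from the robot): inner face is the plane y = 0, from x = 0 to -0.10. The row belongs at x < 0, y < 0, along y; +x points away from the robot
- mat: fixed green cutting mat, 620 x 880 x 3 mm, flat; its top, on which blocks and guide stand, is at z = 0.003; origin under its centre
- long_block: pale wooden pressing block, 120 mm long, 90 mm deep, 30 mm high, 0.35 to 0.7 kg, a dark knob on top, loose on the mat. Origin under its centre, at the mat's surface; x along its 90 mm depth (+x side faces the fence), y along its length, z up. Starts 20 to 90 mm clear of the fence, within 15 degrees of square to it
- square_block: pale wooden pressing block, 90 mm long, 90 mm deep (square), 30 mm high, 0.28 to 0.56 kg, a dark knob on top, loose on the mat. Origin under its centre, at the mat's surface; x along its 90 mm depth (+x side faces the fence), y along its length, z up. Starts 20 to 90 mm clear of the fence, within 15 degrees of square to it. Either block may start nearer the stop
- long_block_knob: dark turned wooden knob glued on the middle of the long block, 26 mm across; origin at its foot, 30 mm above the mat, its top 55 mm above the mat. Freshly glued: not to be touched
- square_block_knob: dark turned wooden knob glued on the middle of the square block, 26 mm across; origin at its foot, 30 mm above the mat, its top 55 mm above the mat. Freshly glued: not to be touched
- glass_strip: clear green glass strip, 30 x 220 x 6 mm, lying behind the fence; origin under its centre. Not to be moved
- cutter: yellow snap-off cutter, about 135 x 26 x 18 mm, lying beyond the end stop; origin under its handle's centre. Not to be moved
- folder: white bone folder, 18 x 130 x 5 mm, lying on the robot's side of the blocks; origin under its centre. Not to be moved
- jar: small jar, 40 mm across and 40 mm high, standing on the robot's side of the blocks; origin under its centre. Not to be moved
- scissors: brass-handled scissors, about 180 x 80 x 8 mm, lying past the open end of the row (the guide's -y side); origin under the pivot. Not to be moved
- brush: wide flat wooden brush, about 165 x 75 x 12 mm, lying flat on the left of the mat; origin near its middle, underneath. Not to be moved
- bowl: white ceramic bowl, 150 mm across and 60 mm high, on the table left of the mat; origin under its centre. Not to be moved
- sprayer: round glass spray bottle with a white plastic head, 84 mm across and 155 mm high, on the table at the far left; origin under its centre. Not to be moved
Not all that is in view belongs to the job. What is shaped like the square_block but turquoise is not meant.

How it is judged:
By the outcome, as a careful person would: the job done as asked, in the order asked, and still so for the second after the job is handed in, with the robot touching nothing.
It also fails if it takes over 53 s, if anything falls off the work surface, if the arm or the gripper's body presses on something with over 40 N, if the wrist force passes 120 N, or if a joint passes its speed limit or range.

## Working session

There is one attempt and no reset: what is moved stays moved. The work goes in short steps, Python scripts to look and compute and a tool call to move; the robot and the scene stay as the last step left them, time stands still between calls to the robot, and variables do not carry over. Pictures are saved under pics/ and viewed, at most 10 in all, crops included, and the job is handed in when it is done.

Besides the shell and the picture viewer there is one more tool, called after "Call:" in YAML: its name, and indented under it one key for each argument. apply_moves: Moves the arm, as the interface text tells. Shift numbers are shares of 25 mm and turn numbers shares of 0.12 rad, none past 1 either way. Its arguments: {"type":"object","properties":{"deltas":{"type":"array"},"grip_force":{"type":"number"}},"required":["deltas"]}

```bash
mkdir -p pics
cat > h.py <<'E'
import numpy as np, cv2
from plant import sense, grab_frame, calibration, close_job, tcp_to_grasp
def save(n,img,s=1): cv2.imwrite('pics/'+n+'.png',cv2.resize(img[:,:,::-1],None,fx=s,fy=s,interpolation=cv2.INTER_CUBIC))
def cast(name,uv,z):
    c=calibration(name);K=np.array(c['mtx']);uv=np.atleast_2d(np.array(uv,float))
    d=(uv-K[:2,2])/[K[0,0],K[1,1]]; u=d.copy()
    for _ in range(20): u=d/(1+c['k1']*(u**2).sum(1,keepdims=True))
    E=np.array(c['extrinsics']);R=E[:3,:3];o=-R.T@E[:3,3]
    r=np.c_[u[:,0],-u[:,1],-np.ones(len(u))]@R
    return o+r*((z-o[2])/r[:,2])[:,None]
E
python3 - <<'E'
from h import *
for n in ('scene','top'):
    im=grab_frame(n);np.save(n+'.npy',im);save(n+'0',im,1.5)
s=sense();print(s);print(tcp_to_grasp)
for n in ('scene','top'):
    c=calibration(n);E=np.array(c['extrinsics']);print(n,-E[:3,:3].T@E[:3,3],c)
E
```

```text
{'t': 0.1, 'q': array([ 6.29281917e+01,  1.77004191e+01,  9.36845818e+01,  1.91071854e-03,
        6.87377698e+01, -3.99452995e+00]), 'qvel': array([-0.0305436 , -0.0556958 , -0.12026544, -0.01584965, -0.11493043,
       -0.07671012]), 'effort': array([-1.10672358e-03, -4.16412449e+01, -2.77643251e+01, -1.61445960e-04,
        4.12453373e-03, -2.66475729e-05]), 'ee_pos': array([0.24483168, 0.5746159 , 0.40353213]), 'orientation': array([[-9.19972170e-01,  3.91982399e-01, -1.00285399e-03],
       [ 3.91983641e-01,  9.19970238e-01, -1.89384064e-03],
       [ 1.80243626e-04, -2.13538304e-03, -9.99997704e-01]]), 'contact_force': array([ 0.65544113,  0.76649235, -0.74998078]), 'wrist_torque': array([-0.01394074, -0.04099065, -0.06940816]), 'grasp_force': 0.0, 'finger_gap': 0.08562400404373781}
0.1547
scene [ 1.23534344 -0.83772958  0.81039571] {'mtx': array([[392.18252853,   0.        , 260.44797439],
       [  0.        , 392.18252853, 191.07727775],
       [  0.        ,   0.        ,   1.        ]]), 'k1': -0.02098843603598106, 'extrinsics': array([[ 7.62852079e-01,  6.46571093e-01,  1.58968108e-03,
        -4.02020849e-01],
       [-3.83638802e-01,  4.50651568e-01,  8.06061061e-01,
         1.98221404e-01],
       [ 5.20459389e-01, -6.15515219e-01,  5.91830245e-01,
        -1.63819809e+00],
       [ 0.00000000e+00,  0.00000000e+00,  0.00000000e+00,
         1.00000000e+00]])}
top [ 0.36261142 -0.04808176  1.48602   ] {'mtx': array([[374.38641738,   0.        , 252.16950568],
       [  0.        , 374.38641738, 192.90143195],
       [  0.        ,   0.        ,   1.        ]]), 'k1': -0.056422852334331815, 'extrinsics': array([[ 0.02810279, -0.9995545 ,  0.01005195, -0.07318813],
       [ 0.98629736,  0.02936265,  0.16234331, -0.59747629],
       [-0.16256614,  0.00535191,  0.98668313, -1.4070252 ],
       [ 0.        ,  0.        ,  0.        ,  1.        ]])}
```

View pics/top0.png

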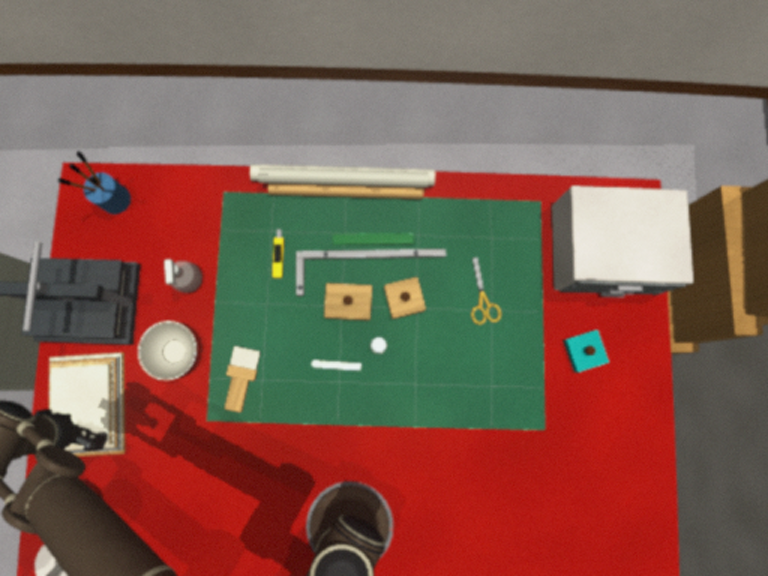

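View pics/scene0.png

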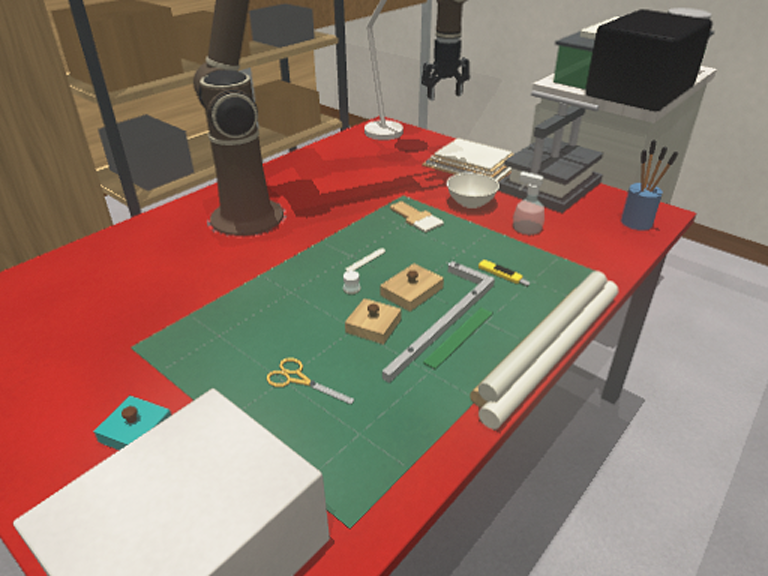

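Top view (1.5x pixels): the long block is at (348,301), nearer the stop, and the square block is at (405,297). The guide corner is near (303,257), with the fence running to (445,253). The jar is at (378,345), the folder at (336,365) and the scissors at (485,300).
Possible mix-ups for the blocks are the turquoise decoy at (587,350), the brush's wood at (237,390) and the wooden bar at (345,192). I choose the two pale wooden blocks with knobs inside the guide.

Run:
```python
from h import *
im=np.load('top.npy');hsv=cv2.cvtColor(im,cv2.COLOR_RGB2HSV)
save('crop1',im[150:260,190:340],5)
roi=np.zeros(im.shape[:2],np.uint8);roi[180:222,205:300]=1
m=((hsv[...,0]<28)&(hsv[...,1]>70)&(roi>0)).astype(np.uint8)
for c in cv2.findContours(m,0,2)[0]:
    if cv2.contourArea(c)<100: continue
    h=cv2.convexHull(c);b=cv2.boxPoints(cv2.minAreaRect(h)).astype(float)
    p=cast('top',b,0.033);print('box',b.round(1).tolist());print(p[:,:2].round(4).tolist(),'sides',np.linalg.norm(np.diff(p,axis=0),axis=1).round(4))
# guide: bright low-sat
roi=np.zeros(im.shape[:2],np.uint8);roi[160:200,193:302]=1
m=((hsv[...,1]<60)&(hsv[...,2]>90)&(roi>0)).astype(np.uint8)
c=max(cv2.findContours(m,0,2)[0],key=cv2.contourArea);x,y,w,h=cv2.boundingRect(c);print('guide',x,y,w,h)
ys,xs=np.nonzero(m)
f=(xs>212);cols=sorted(set(xs[f]));
top=np.array([[u,ys[xs==u].min()-.5] for u in cols]);bot=np.array([[u,ys[xs==u].max()+.5] for u in cols])
for n,e,z in(('outer',top,.025),('inner',bot,.025)):
    P=cast('top',e,z);k=np.polyfit(P[:,1],P[:,0],1);print(n,k,np.degrees(np.arctan(k[0])),P[:,1].min(),P[:,1].max())
rows=range(176,195)
for r in (180,184,188,192):
    u=np.nonzero(m[r,:215])[0];print(r,cast('top',[[u.min()-.5,r],[u.max()+.5,r]],.025)[:,:2].round(4).tolist())
```

```text
box [[216.0, 189.0], [247.0, 189.0], [247.0, 212.0], [216.0, 212.0]]
[[0.6133, 0.0869], [0.617, -0.0352], [0.5259, -0.0379], [0.5224, 0.0829]] sides [0.1221 0.0911 0.1209]
box [[255.4, 189.6], [278.0, 184.0], [283.6, 206.4], [261.0, 212.0]]
[[0.6154, -0.0684], [0.6407, -0.157], [0.5523, -0.1804], [0.5275, -0.0925]] sides [0.0922 0.0914 0.0913]
guide 197 166 101 32
outer [-0.0430594   0.71088978] -2.4655986427549883 -0.2327633579388024 0.10365261813541296
inner [-0.04803719  0.68580955] -2.7502139262248475 -0.23285917583200497 0.10252784075946125
180 [[0.6487, 0.1668], [0.6494, 0.1429]]
184 [[0.6326, 0.1659], [0.6333, 0.1421]]
188 [[0.6164, 0.1651], [0.6171, 0.1413]]
192 [[0.6004, 0.1642], [0.6011, 0.1405]]
```

View pics/crop1.png

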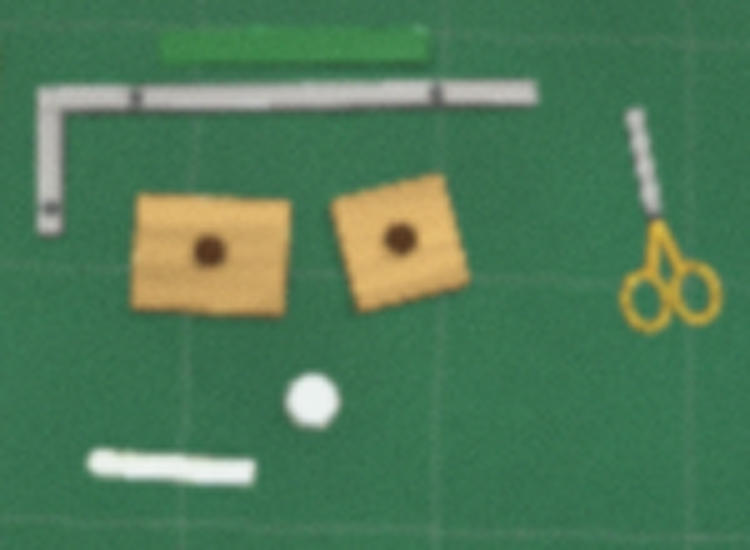

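The crop confirms it: long block around (210,252) and square block around (400,240) in crop pixels, both pale wood with dark knobs. Next I'll check the wrist camera geometry, then move above the blocks.

```bash
python3 -c "
from h import *
print(calibration('wrist'))"
```

```text
{'mtx': array([[338.40523975,   0.        , 254.81811115],
       [  0.        , 338.40523975, 192.54136991],
       [  0.        ,   0.        ,   1.        ]]), 'k1': 0.03466571530470514, 'tool_from_camera': array([[ 1.63106384e-03,  9.55131365e-01,  2.96178013e-01,
         7.52146206e-02],
       [ 9.99998660e-01, -1.51737146e-03, -6.13727454e-04,
         5.76246019e-04],
       [-1.36778276e-04,  2.96178617e-01, -9.55132560e-01,
         2.96150650e-02],
       [ 0.00000000e+00,  0.00000000e+00,  0.00000000e+00,
         1.00000000e+00]])}
```

Call:
apply_moves:
  deltas: [0, 0, 0, 0, 0, -0.935, 1, 0, 0, 0, 0, 0, -0.935, 1, 0, 0, 0, 0, 0, -0.935, 1, 0, 0, 0, 0, 0, -0.935, 1, -0.4, -1, 0, 0, 0, 0, 1, -0.4, -1, 0, 0, 0, 0, 1, -0.4, -1, 0, 0, 0, 0, 1, -0.4, -1, 0, 0, 0, 0, 0.7, -0.4, -1, 0, 0, 0, 0, 0.7, -0.4, -1, 0, 0, 0, 0, 0.7, -0.4, -1, 0, 0, 0, 0, 0.7, -0.4, -1, 0, 0, 0, 0, 0.7]

```text
t: 1.3
ee_pos: [0.3343, 0.3777, 0.4042]
orientation: [[-0.999, -0.046, -0.001], [-0.046, 0.999, -0.001], [0.001, -0.001, -1.0]]
contact_force: [0.4, 0.2, 0.7]
finger_gap: 0.0597
grasp_force: 0.0
```

Call:
apply_moves:
  deltas: [-0.8, -1, 0, 0, 0, 0, 0.7, -0.8, -1, 0, 0, 0, 0, 0.7, -0.8, -1, 0, 0, 0, 0, 0.7, -0.8, -1, 0, 0, 0, 0, 0.7, -0.8, -1, 0, 0, 0, 0, 0.7, -0.8, -1, 0, 0, 0, 0, 0.7, -0.8, -1, 0, 0, 0, 0, 0.7, -0.8, -1, 0, 0, 0, 0, 0.7, -0.8, -1, 0, 0, 0, 0, 0.7, -0.8, -1, 0, 0, 0, 0, 0.7, -0.8, -1, 0, 0, 0, 0, 0.7, -0.8, -1, 0, 0, 0, 0, 0.7]

```text
t: 2.5
ee_pos: [0.5882, 0.0891, 0.404]
orientation: [[-0.999, -0.046, -0.001], [-0.046, 0.999, -0.0], [0.001, 0.0, -1.0]]
contact_force: [0.2, 0.3, 0.4]
finger_gap: 0.0591
grasp_force: 0.0
```

Call:
apply_moves:
  deltas: [0, -1, 0, 0, 0, 0, 0.7, 0, -1, 0, 0, 0, 0, 0.7, 0, -1, 0, 0, 0, 0, 0.7, 0, -0.5, 0, 0, 0, 0, 0.7, 0, 0, 0, 0, 0, 0, 0.7, 0, 0, 0, 0, 0, 0, 0.7]

```text
t: 3.1
ee_pos: [0.5916, 0.0032, 0.4044]
orientation: [[-0.999, -0.045, -0.001], [-0.045, 0.999, 0.001], [0.001, 0.001, -1.0]]
contact_force: [0.3, 0.2, -0.6]
finger_gap: 0.0598
grasp_force: 0.0
```

```bash
cat >> h.py <<'E'
def wcast(uv,z,s):
    c=calibration('wrist');K=np.array(c['mtx']);uv=np.atleast_2d(np.array(uv,float))
    d=(uv-K[:2,2])/[K[0,0],K[1,1]]; u=d.copy()
    for _ in range(20): u=d/(1+c['k1']*(u**2).sum(1,keepdims=True))
    T=np.eye(4);T[:3,:3]=s['orientation'];T[:3,3]=s['ee_pos'];T=T@np.array(c['tool_from_camera'])
    r=np.c_[u[:,0],-u[:,1],-np.ones(len(u))]@T[:3,:3].T;o=T[:3,3]
    return o+r*((z-o[2])/r[:,2])[:,None]
E
python3 - <<'E'
from h import *
s=sense();im=grab_frame('wrist');np.save('w1.npy',im);save('w1',im,1.5);print(s['t'],s['ee_pos'])
hsv=cv2.cvtColor(im,cv2.COLOR_RGB2HSV)
m=((hsv[...,0]<28)&(hsv[...,1]>70)&(hsv[...,2]>90)).astype(np.uint8)
for c in cv2.findContours(m,0,2)[0]:
    if cv2.contourArea(c)<800: continue
    b=cv2.boxPoints(cv2.minAreaRect(c)).astype(float)
    p=wcast(b,0.033,s);print('box',b.round(0).tolist());print(p[:,:2].round(4).tolist(),'sides',np.linalg.norm(np.diff(p,axis=0),axis=1).round(4))
E
```

```text
3.1 [0.59155932 0.00318778 0.40443544]
box [[411.0, 288.0], [429.0, 199.0], [455.0, 204.0], [437.0, 294.0]]
[[0.7289, 0.1898], [0.6208, 0.1892], [0.6253, 0.2172], [0.734, 0.2203]] sides [0.1081 0.0284 0.1088]
box [[68.0, 117.0], [164.0, 95.0], [185.0, 183.0], [89.0, 206.0]]
[[0.5539, -0.1805], [0.5276, -0.0864], [0.6153, -0.0678], [0.6451, -0.1696]] sides [0.0977 0.0897 0.1061]
box [[211.0, 183.0], [217.0, 94.0], [339.0, 103.0], [333.0, 191.0]]
[[0.6135, -0.0406], [0.5243, -0.0353], [0.5268, 0.0834], [0.6169, 0.0879]] sides [0.0893 0.1187 0.0901]
```

View pics/w1.png

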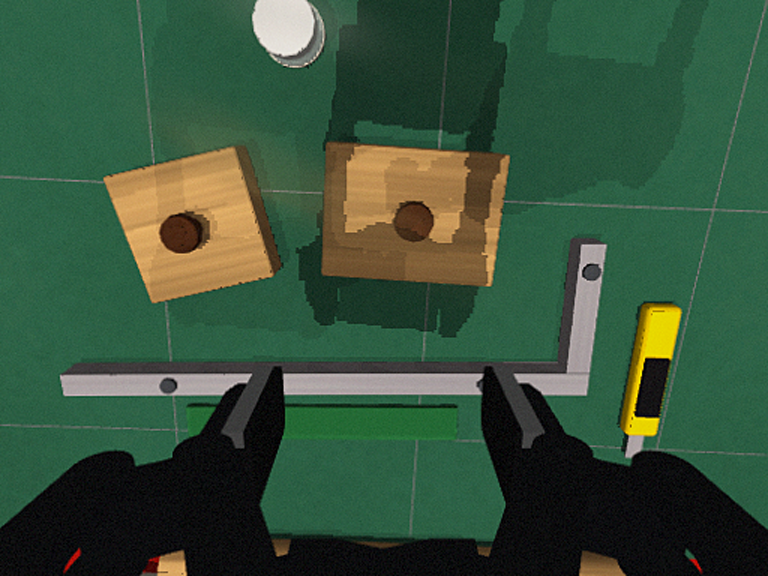

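Wrist view (1.5x): long block corners at (326,142), (509,156), (490,286) and (322,276), and square block corners at (105,178), (237,147), (274,277) and (153,302). The fence's inner top edge runs (63,376) to (568,374), the stop's inner top edge runs (581,243) to (568,374), and the jar top is at (284,25).

```bash
cat >> h.py <<'E'
GC=None
def guide(p): # world -> guide coords
    a=np.radians(GA);R=np.array([[np.cos(a),-np.sin(a)],[np.sin(a),np.cos(a)]])
    return (np.atleast_2d(p)[:,:2]-GO)@R
E
python3 - <<'E'
from h import *
import h
s=dict(ee_pos=np.array([0.59155932,0.00318778,0.40443544]));s['orientation']=sense()['orientation']
im=np.load('w1.npy');g=cv2.cvtColor(im,cv2.COLOR_RGB2GRAY).astype(float)
# fence inner top edge: strongest dark->bright vertical step near row 250
E=[]
for u in list(range(50,155,5))+list(range(195,310,5)):
    d=np.diff(cv2.GaussianBlur(g,(1,3),0)[240:258,u]);E.append([u,240.5+d.argmax()])
P=wcast(E,.025,s)[:,:2];k=np.polyfit(P[:,1],P[:,0],1);print('fence',k,np.degrees(np.arctan(-k[0])),np.std(P[:,0]-np.polyval(k,P[:,1])))
S=[]
for r in range(170,240,5):
    d=np.diff(g[r,370:396]);S.append([370.5+d.argmax(),r])
Q=wcast(S,.025,s)[:,:2];k2=np.polyfit(Q[:,0],Q[:,1],1);print('stop',k2,np.degrees(np.arctan(k2[0])),np.std(Q[:,1]-np.polyval(k2,Q[:,0])))
A=np.array([[1,-k[0]],[-k2[0],1]]);c=np.linalg.solve(A,[k[1],k2[1]]);print('corner',c)
h.GO=c;h.GA=np.degrees(np.arctan(-k[0]))
for n,q in dict(long=[(326,142),(509,156),(490,286),(322,276)],sq=[(105,178),(237,147),(274,277),(153,302)]).items():
    w=wcast(np.array(q)/1.5,.033,s);G=h.guide(w);print(n,w[:,:2].round(3).tolist(),'guide',G.round(4).tolist(),'ctr',G.mean(0).round(4),w[:,:2].mean(0).round(4),'sides',np.linalg.norm(G-np.roll(G,-1,0),axis=1).round(4))
print('jar',h.guide(wcast([284/1.5,25/1.5],.043,s)).round(3))
print('tcp guide',h.guide(s['ee_pos']))
E
```

```text
fence [-0.04869098  0.69189104] 2.787586086089645 0.00030825335989545337
stop [0.0479604  0.11460399] 2.745824480874335 0.00029910132676100223
corner [0.68471189 0.14744305]
long [[0.525, -0.036], [0.528, 0.083], [0.617, 0.081], [0.615, -0.037]] guide [[-0.1683, -0.175], [-0.1594, -0.0564], [-0.0712, -0.063], [-0.0786, -0.1809]] ctr [-0.1194 -0.1188] [0.5713 0.023 ] sides [0.119  0.0885 0.1181 0.0899]
sq [[0.555, -0.179], [0.531, -0.093], [0.617, -0.07], [0.64, -0.156]] guide [[-0.1451, -0.3197], [-0.1651, -0.2324], [-0.0779, -0.2144], [-0.0596, -0.3005]] ctr [-0.1119 -0.2667] [ 0.5859 -0.1244] sides [0.0895 0.089  0.088  0.0876]
jar [[-0.234 -0.196]]
tcp guide [[-0.10005796 -0.13955425]]
```

Call:
apply_moves:
  deltas: [0.95, 0.2, 1, 0, 0, -0.03, 0.7, 0.95, 0.2, 1, 0, 0, 0, 0.7, 0.95, 0.2, 1, 0, 0, 0, 0.7, 0.95, 0.2, 1, 0, 0, 0, 0.7, 0, 0, 1, 0, 0, 0, 0.7, 0, 0, 1, 0, 0, 0, 0.7, 0, 0, 1, 0, 0, 0, 0.7, 0, 0, 0.5, 0, 0, 0, 0.7, 0, 0, 0, 0, 0, 0, 0.7, 0, 0, 0, 0, 0, 0, 0.7]

```text
t: 4.15
ee_pos: [0.4963, 0.0186, 0.2177]
orientation: [[-0.999, -0.05, 0.001], [-0.05, 0.999, 0.0], [-0.001, 0.0, -1.0]]
contact_force: [0.1, 0.3, -0.3]
finger_gap: 0.0595
grasp_force: 0.0
```

```bash
cat >> h.py <<'E'
GO=np.array([0.68471,0.14744]);GA=2.77
def st():
    s=sense();R=s['orientation'];print('t',round(s['t'],2),'guide',guide(s['ee_pos']).round(4),'z',s['ee_pos'][2].round(4),'yaw rel',round(np.degrees(np.arctan2(-R[0,1],R[1,1]))-GA,2),'F',s['contact_force'].round(1),'q6',s['q'][5].round(0),'gap',s['finger_gap'].round(4))
    return s
E
python3 - <<'E'
from h import *
s=st();im=grab_frame('wrist');save('w2',im,1.2)
E
```

```text
Traceback (most recent call last):
  File "h.py", line 24, in st
    s=sense();R=s['orientation'];print('t',round(s['t'],2),'guide',guide(s['ee_pos']).round(4),'z',s['ee_pos'][2].round(4),'yaw rel',round(np.degrees(np.arctan2(-R[0,1],R[1,1]))-GA,2),'F',s['contact_force'].round(1),'q6',s['q'][5].round(0),'gap',s['finger_gap'].round(4))
                                                                                                                                                                                                                                                      ^^^^^^^^^^^^^^^^^^^^^
AttributeError: 'float' object has no attribute 'round'
```

Call:
apply_moves:
  deltas: [0, 0, 0.75, 0, 0, 0, 0.7, 0, 0, 0.75, 0, 0, 0, 0.7, 0, 0, 0, 0, 0, 0, 0.7, -0.2, 0, 0, 0, 0, 0, 0.7, -0.2, 0, 0, 0, 0, 0, 0.7, -0.2, 0, 0, 0, 0, 0, 0.7, -0.2, 0, 0, 0, 0, 0, 0.7, -0.2, 0, 0, 0, 0, 0, 0.7, -0.2, 0, 0, 0, 0, 0, 0.7]

```text
t: 5.05
ee_pos: [0.5254, 0.0197, 0.1795]
orientation: [[-0.999, -0.05, -0.003], [-0.05, 0.999, 0.0], [0.003, 0.0, -1.0]]
contact_force: [-5.3, -0.7, 4.3]
finger_gap: 0.0599
grasp_force: 2.6
```

```bash
sed -i "s/s\['finger_gap'\].round(4)/round(float(s['finger_gap']),4)/" h.py
python3 - <<'E'
from h import *
s=st();im=grab_frame('wrist');save('w2',im,1.2)
E
```

```text
t 5.05 guide [[-0.1653 -0.1199]] z 0.1795 yaw rel 0.08 F [-5.3 -0.7  4.3] q6 -95.0 gap 0.0599
```

View pics/w2.png

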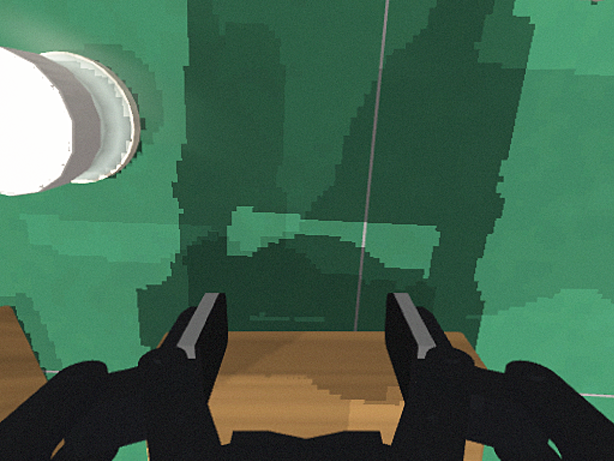

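The fingers stand just behind the long block: its near edge is at row 332 and the tips at row 293. They are pushing it with about 5 N. I'll continue a little higher, watching the vertical force.

Call:
apply_moves:
  deltas: [0.1, 0, -0.1, 0, 0, 0, 0.7, -0.2, 0, 0, 0, 0, 0, 0.7, -0.2, 0, 0, 0, 0, 0, 0.7, -0.2, 0, 0, 0, 0, 0, 0.7]

```text
t: 5.5
ee_pos: [0.5375, 0.0204, 0.182]
orientation: [[-0.999, -0.05, -0.004], [-0.05, 0.999, 0.0], [0.004, 0.0, -1.0]]
contact_force: [-5.7, 0.0, 4.1]
finger_gap: 0.0595
grasp_force: 2.8
```

Call:
apply_moves:
  deltas: [-0.2, 0, 0, 0, 0, 0, 0.7, -0.2, 0, 0, 0, 0, 0, 0.7, -0.2, 0, 0, 0, 0, 0, 0.7, -0.2, 0, 0, 0, 0, 0, 0.7]

```text
t: 5.9
ee_pos: [0.5575, 0.0214, 0.182]
orientation: [[-0.999, -0.05, -0.004], [-0.05, 0.999, 0.0], [0.004, 0.0, -1.0]]
contact_force: [-5.6, -0.7, 3.9]
finger_gap: 0.0599
grasp_force: 2.8
```

```bash
python3 -c "
from h import *
st()"
```

```text
t 5.9 guide [[-0.1331 -0.1198]] z 0.182 yaw rel 0.09 F [-5.6 -0.7  3.9] q6 -95.0 gap 0.0599
```

Call:
apply_moves:
  deltas: [-0.2, 0, 0, 0, 0, 0, 0.7, -0.2, 0, 0, 0, 0, 0, 0.7, -0.2, 0, 0, 0, 0, 0, 0.7, -0.2, 0, 0, 0, 0, 0, 0.7, -0.2, 0, 0, 0, 0, 0, 0.7, -0.08, 0, 0, 0, 0, 0, 0.7, -0.08, 0, 0, 0, 0, 0, 0.7]

```text
t: 6.6
ee_pos: [0.5867, 0.0228, 0.182]
orientation: [[-0.999, -0.05, -0.003], [-0.05, 0.999, 0.0], [0.003, 0.0, -1.0]]
contact_force: [-5.5, -0.7, 5.0]
finger_gap: 0.0594
grasp_force: 2.9
```

Call:
apply_moves:
  deltas: [-0.06, 0, 0, 0, 0, 0, 0.7, -0.06, 0, 0, 0, 0, 0, 0.7]

```text
t: 6.8
ee_pos: [0.5893, 0.0229, 0.1819]
orientation: [[-0.999, -0.05, -0.004], [-0.05, 0.999, 0.0], [0.004, 0.0, -1.0]]
contact_force: [-7.1, -0.6, 5.2]
finger_gap: 0.0597
grasp_force: 4.0
```

```bash
python3 -c "
from h import *
st()"
```

```text
t 6.8 guide [[-0.1013 -0.1198]] z 0.1819 yaw rel 0.08 F [-7.1 -0.6  5.2] q6 -95.0 gap 0.0597
```

Contact is starting right where predicted (-0.101). I'll press lightly.

Call:
apply_moves:
  deltas: [-0.06, 0, 0, 0, 0, 0, 0.7, -0.06, 0, 0, 0, 0, 0, 0.7, 0, 0, 0, 0, 0, 0, 0.7]

```text
t: 7.1
ee_pos: [0.5904, 0.023, 0.1814]
orientation: [[-0.999, -0.05, -0.011], [-0.05, 0.999, -0.0], [0.011, 0.0, -1.0]]
contact_force: [-10.4, -0.8, 8.4]
finger_gap: 0.06
grasp_force: 5.7
```

```bash
python3 -c "
from h import *
st()"
```

```text
t 7.1 guide [[-0.1002 -0.1198]] z 0.1814 yaw rel 0.08 F [-10.4  -0.8   8.4] q6 -95.0 gap 0.06
```

Call:
apply_moves:
  deltas: [0.4, 0, 0, 0, 0, 0, 0.7, 0.2, 0, -0.8, 0, 0, 0, 0.5, 0, 0, -1, 0, 0, 0, 0.35, 0, 0, -1, 0, 0, 0, 0.35, -0.8, -0.8, -0.2, 0, 0, 0, 0.35, -0.8, -0.8, 0, 0, 0, 0, 0.35, -0.8, -0.8, 0, 0, 0, 0, 0.35, -0.6, -0.9, 0, 0, 0, 0, 0.35, 0, 0, 0, 0, 0, 1, 0.35, 0, 0, 0, 0, 0, 1, 0.35, 0, 0, 0, 0, 0, 1, 0.35, 0, 0, 0, 0, 0, 1, 0.35]

```text
t: 8.3
ee_pos: [0.6581, -0.0567, 0.2575]
orientation: [[-0.907, 0.422, 0.004], [0.422, 0.907, -0.0], [-0.004, 0.001, -1.0]]
contact_force: [-0.3, 0.5, 0.0]
finger_gap: 0.0296
grasp_force: 0.0
```

Call:
apply_moves:
  deltas: [0, 0, 0, 0, 0, 1, 0.35, 0, 0, 0, 0, 0, 1, 0.35, 0, 0, 0, 0, 0, 1, 0.35, 0, 0, 0, 0, 0, 1, 0.35, 0, 0, 0, 0, 0, 1, 0.35, 0, 0, 0, 0, 0, 1, 0.35, 0, 0, 0, 0, 0, 1, 0.35, 0, 0, 0, 0, 0, 1, 0.35, 0, 0, 0, 0, 0, 1, 0.35, 0, 0, 0, 0, 0, 0.1, 0.35, 0, 0, 0, 0, 0, 0, 0.35]

```text
t: 9.4
ee_pos: [0.6577, -0.0565, 0.2574]
orientation: [[-0.05, 0.999, 0.002], [0.999, 0.05, -0.0], [-0.0, 0.002, -1.0]]
contact_force: [-0.1, -0.2, -0.2]
finger_gap: 0.0295
grasp_force: 0.0
```

Run:
```python
from h import *
s=st();im=grab_frame('wrist');np.save('w3.npy',im);save('w3',im,1.5);print(s['orientation'].round(3))
```

```text
t 9.4 guide [[-0.0368 -0.2024]] z 0.2574 yaw rel -89.88 F [-0.1 -0.2 -0.2] q6 -12.0 gap 0.0295
[[-0.05   0.999  0.002]
 [ 0.999  0.05  -0.   ]
 [-0.     0.002 -1.   ]]
```

View pics/w3.png

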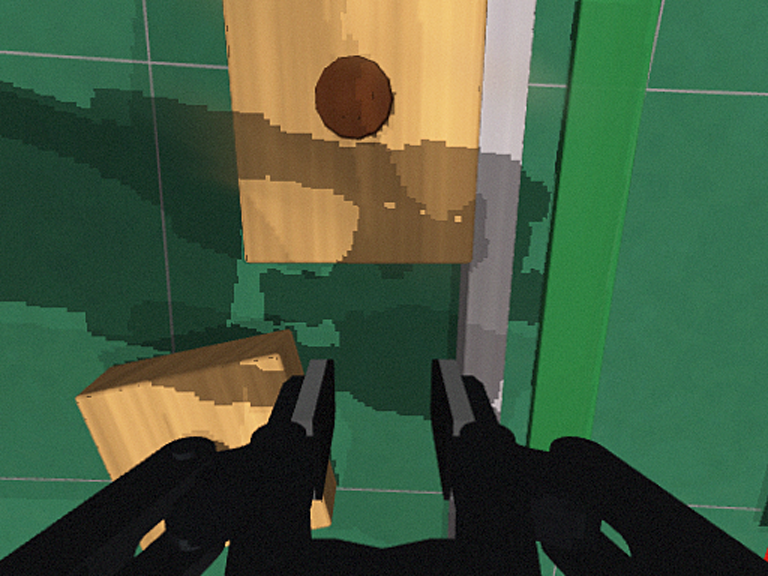

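The long block is flush to the fence, with its near edge at row 262 (x pixels 245 to 473). The fingers sit in the gap, with the square block's corner at about (291,350) to their left.

Run:
```python
from h import *
s=sense()
print(guide(wcast(np.array([[245,262],[473,262],[487,0],[225,0],[291,352],[354,97]])/1.5,.033,s)).round(4), guide(wcast(np.array([[354,97]])/1.5,.058,s)))
```

```text
[[-9.000e-02 -1.759e-01]
 [-1.000e-04 -1.756e-01]
 [-8.000e-04 -8.450e-02]
 [-8.930e-02 -8.500e-02]
 [-7.380e-02 -2.145e-01]
 [-4.620e-02 -1.150e-01]] [[-0.04496363 -0.11642025]]
```

Call:
apply_moves:
  deltas: [0, -0.1, 1, 0, 0, 0, 0.35, 0, 0, 1, 0, 0, 0, 0.35, 0, 0, 0.7, 0, 0, 0, 0.35, 0, 0, 0.3, 0, 0, 0, 0.35, 0, 0, 0, 0, 0, 0, 0.35]

```text
t: 9.95
ee_pos: [0.6542, -0.0565, 0.1807]
orientation: [[-0.049, 0.999, -0.003], [0.999, 0.049, 0.0], [0.0, -0.003, -1.0]]
contact_force: [-0.4, -0.2, -0.5]
finger_gap: 0.0299
grasp_force: 0.0
```

Call:
apply_moves:
  deltas: [0.2, 0, 0, 0, 0, 0, 0.35, 0.2, 0, 0, 0, 0, 0, 0.35, 0.2, 0, 0, 0, 0, 0, 0.35, 0.2, 0, 0, 0, 0, 0, 0.35, 0.2, 0, 0, 0, 0, 0, 0.35, 0.2, 0, 0, 0, 0, 0, 0.35, 0.2, 0, 0, 0, 0, 0, 0.35, 0.2, 0, 0, 0, 0, 0, 0.35]

```text
t: 10.75
ee_pos: [0.6536, -0.0171, 0.1835]
orientation: [[-0.049, 0.999, 0.003], [0.999, 0.049, -0.002], [-0.002, 0.003, -1.0]]
contact_force: [0.3, -5.5, 3.4]
finger_gap: 0.0302
grasp_force: 2.7
```

Call:
apply_moves:
  deltas: [0.2, 0, 0, 0, 0, 0, 0.35, 0.2, 0, 0, 0, 0, 0, 0.35, 0.2, 0, 0, 0, 0, 0, 0.35, 0.2, 0, 0, 0, 0, 0, 0.35, 0.2, 0, 0, 0, 0, 0, 0.35]

```text
t: 11.25
ee_pos: [0.6524, 0.0079, 0.1835]
orientation: [[-0.049, 0.999, 0.003], [0.999, 0.049, -0.002], [-0.002, 0.003, -1.0]]
contact_force: [-0.1, -5.1, 3.7]
finger_gap: 0.0302
grasp_force: 2.7
```

```bash
python3 -c "
from h import *
st()"
```

```text
t 11.25 guide [[-0.039  -0.1378]] z 0.1835 yaw rel -89.97 F [-0.1 -5.1  3.7] q6 -6.0 gap 0.0302
```

Call:
apply_moves:
  deltas: [0.1, 0, 0, 0, 0, 0, 0.35, 0.1, 0, 0, 0, 0, 0, 0.35, 0.08, 0, 0, 0, 0, 0, 0.35]

```text
t: 11.55
ee_pos: [0.652, 0.0141, 0.1833]
orientation: [[-0.05, 0.999, 0.002], [0.999, 0.05, -0.004], [-0.004, 0.002, -1.0]]
contact_force: [0.0, -12.6, 4.0]
finger_gap: 0.0291
grasp_force: 6.4
```

Call:
apply_moves:
  deltas: [0.08, 0, 0, 0, 0, 0, 0.35, 0.08, 0, 0, 0, 0, 0, 0.35, 0, 0, 0, 0, 0, 0, 0.35]

```text
t: 11.85
ee_pos: [0.652, 0.015, 0.1834]
orientation: [[-0.051, 0.999, 0.003], [0.999, 0.051, -0.009], [-0.009, 0.002, -1.0]]
contact_force: [0.2, -17.8, 4.5]
finger_gap: 0.0298
grasp_force: 9.2
```

```bash
python3 -c "
from h import *
st()"
```

```text
t 11.85 guide [[-0.0391 -0.1307]] z 0.1834 yaw rel -89.87 F [  0.2 -17.8   4.5] q6 -5.0 gap 0.0298
```

Call:
apply_moves:
  deltas: [-0.4, 0, 0, 0, 0, 0, 0.35, -0.3, 0, -0.8, 0, 0, 0, 0.35, 0, 0, -1, 0, 0, 0, 0.35, 0, 0, -1, 0, 0, 0, 0.5, -0.8, -1, -0.2, 0, 0, 0, 0.7, -0.8, -1, 0, 0, 0, 0, 0.7, -0.8, -1, 0, 0, 0, 0, 0.7, -0.8, -1, 0, 0, 0, 0, 0.7, -0.8, -1, 0, 0, 0, 0, 0.7, -0.8, -1, 0, 0, 0, 0, 0.7, 0, 0, 0, 0, 0, -1, 0.7, 0, 0, 0, 0, 0, -1, 0.7]

```text
t: 13.05
ee_pos: [0.5067, -0.1249, 0.2567]
orientation: [[-0.287, 0.958, -0.001], [0.958, 0.287, 0.002], [0.003, -0.001, -1.0]]
contact_force: [0.7, 0.3, 0.7]
finger_gap: 0.0599
grasp_force: 0.0
```

Call:
apply_moves:
  deltas: [0, 0, 0, 0, 0, -1, 0.7, 0, 0, 0, 0, 0, -1, 0.7, 0, 0, 0, 0, 0, -1, 0.7, 0, 0, 0, 0, 0, -1, 0.7, 0, 0, 0, 0, 0, -1, 0.7, 0, 0, 0, 0, 0, -1, 0.7, 0, 0, 0, 0, 0, -1, 0.7, 0, 0, 0, 0, 0, -1, 0.7, 0, 0, 0, 0, 0, -1, 0.7, 0, 0, 0, 0, 0, -1, 0.7, 0, 0, 0, 0, 0, -1, 0.7, 0, 0, 0, 0, 0, -0.1, 0.7]

```text
t: 14.25
ee_pos: [0.5076, -0.1243, 0.2567]
orientation: [[-0.999, -0.05, -0.001], [-0.05, 0.999, 0.002], [0.001, 0.002, -1.0]]
contact_force: [0.9, -0.2, -0.8]
finger_gap: 0.0598
grasp_force: 0.0
```

Run:
```python
from h import *
s=st();im=grab_frame('wrist');save('w4',im,1.2);np.save('w4.npy',im)
```

```text
t 14.25 guide [[-0.19   -0.2629]] z 0.2567 yaw rel 0.09 F [ 0.9 -0.2 -0.8] q6 -111.0 gap 0.0598
```

View pics/w4.png

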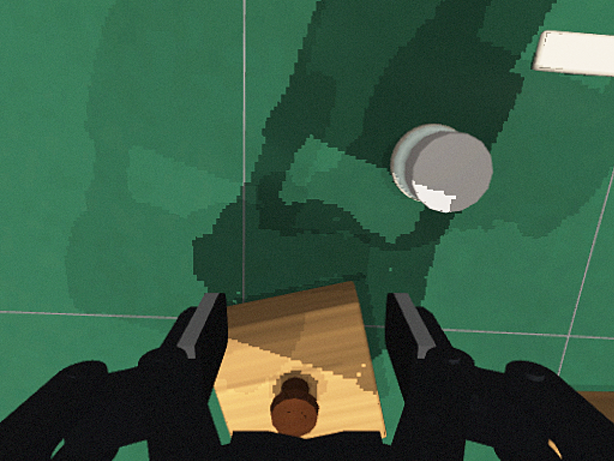

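The square block is between the fingers' lines and ahead of them, with its near corner at (355,282). The jar at (440,170) is clear behind and to the right. Now I'll descend and push.

Call:
apply_moves:
  deltas: [0, -0.15, 1, 0, 0, 0, 0.7, 0, 0, 1, 0, 0, 0, 0.7, 0, 0, 0.7, 0, 0, 0, 0.7, 0, 0, 0.3, 0, 0, 0, 0.7, -0.2, 0, 0, 0, 0, 0, 0.7, -0.2, 0, 0, 0, 0, 0, 0.7, -0.2, 0, 0, 0, 0, 0, 0.7, -0.2, 0, 0, 0, 0, 0, 0.7, -0.2, 0, 0, 0, 0, 0, 0.7, -0.2, 0, 0, 0, 0, 0, 0.7, -0.2, 0, 0, 0, 0, 0, 0.7, -0.2, 0, 0, 0, 0, 0, 0.7]

```text
t: 15.5
ee_pos: [0.5484, -0.1269, 0.1822]
orientation: [[-0.999, -0.05, -0.0], [-0.05, 0.999, 0.0], [0.0, 0.0, -1.0]]
contact_force: [-4.3, 2.1, 2.4]
finger_gap: 0.0597
grasp_force: 1.7
```

```bash
python3 -c "
from h import *
st()"
```

```text
t 15.5 guide [[-0.1494 -0.2674]] z 0.1822 yaw rel 0.07 F [-4.3  2.1  2.4] q6 -110.0 gap 0.0597
```

Call:
apply_moves:
  deltas: [-0.2, 0, 0, 0, 0, 0, 0.7, -0.2, 0, 0, 0, 0, 0, 0.7, -0.2, 0, 0, 0, 0, 0, 0.7, -0.2, 0, 0, 0, 0, 0, 0.7, -0.2, 0, 0, 0, 0, 0, 0.7, -0.2, 0, 0, 0, 0, 0, 0.7, -0.2, 0, 0, 0, 0, 0, 0.7, -0.2, 0, 0, 0, 0, 0, 0.7, -0.1, 0, 0, 0, 0, 0, 0.7]

```text
t: 16.4
ee_pos: [0.5913, -0.1249, 0.1822]
orientation: [[-0.999, -0.05, 0.001], [-0.05, 0.999, -0.0], [-0.001, -0.0, -1.0]]
contact_force: [-4.9, -0.3, 3.6]
finger_gap: 0.0596
grasp_force: 2.3
```

Call:
apply_moves:
  deltas: [-0.08, 0, 0, 0, 0, 0, 0.7, -0.08, 0, 0, 0, 0, 0, 0.7, -0.08, 0, 0, 0, 0, 0, 0.7]

```text
t: 16.7
ee_pos: [0.5959, -0.1246, 0.1822]
orientation: [[-0.999, -0.05, -0.003], [-0.05, 0.999, 0.0], [0.003, 0.0, -1.0]]
contact_force: [-9.6, -1.6, 5.7]
finger_gap: 0.0594
grasp_force: 4.6
```

```bash
python3 -c "
from h import *
st()"
```

```text
t 16.7 guide [[-0.1018 -0.2674]] z 0.1822 yaw rel 0.08 F [-9.6 -1.6  5.7] q6 -109.0 gap 0.0594
```

Call:
apply_moves:
  deltas: [-0.08, 0, 0, 0, 0, 0, 0.7, -0.08, 0, 0, 0, 0, 0, 0.7, 0, 0, 0, 0, 0, 0, 0.7]

```text
t: 17.0
ee_pos: [0.5974, -0.1246, 0.1816]
orientation: [[-0.999, -0.05, -0.012], [-0.05, 0.999, 0.001], [0.012, 0.002, -1.0]]
contact_force: [-14.1, -1.2, 10.9]
finger_gap: 0.0596
grasp_force: 7.3
```

```bash
python3 -c "
from h import *
st()"
```

```text
t 17.0 guide [[-0.1004 -0.2675]] z 0.1816 yaw rel 0.08 F [-14.1  -1.2  10.9] q6 -109.0 gap 0.0596
```

Call:
apply_moves:
  deltas: [0.4, 0, 0, 0, 0, 0, 0.7, 0.2, 0, -0.8, 0, 0, 0, 0.5, 0, 0, -1, 0, 0, 0, 0.35, 0, 0, -1, 0, 0, 0, 0.35, -0.8, -0.8, -0.2, 0, 0, 0, 0.35, -0.8, -0.8, 0, 0, 0, 0, 0.35, -0.8, -0.8, 0, 0, 0, 0, 0.35, -0.5, -0.4, 0, 0, 0, 0, 0.35, 0, 0, 0, 0, 0, 1, 0.35, 0, 0, 0, 0, 0, 1, 0.35, 0, 0, 0, 0, 0, 1, 0.35, 0, 0, 0, 0, 0, 1, 0.35]

```text
t: 18.2
ee_pos: [0.6625, -0.1916, 0.2576]
orientation: [[-0.907, 0.422, 0.005], [0.422, 0.907, -0.001], [-0.005, 0.001, -1.0]]
contact_force: [0.7, 0.1, 0.3]
finger_gap: 0.0299
grasp_force: 0.0
```

Call:
apply_moves:
  deltas: [0, 0, 0, 0, 0, 1, 0.35, 0, 0, 0, 0, 0, 1, 0.35, 0, 0, 0, 0, 0, 1, 0.35, 0, 0, 0, 0, 0, 1, 0.35, 0, 0, 0, 0, 0, 1, 0.35, 0, 0, 0, 0, 0, 1, 0.35, 0, 0, 0, 0, 0, 1, 0.35, 0, 0, 0, 0, 0, 1, 0.35, 0, 0, 0, 0, 0, 1, 0.35, 0, 0, 0, 0, 0, 0.1, 0.35, 0, 0, 0, 0, 0, 0, 0.35]

```text
t: 19.3
ee_pos: [0.662, -0.1915, 0.2575]
orientation: [[-0.051, 0.999, 0.003], [0.999, 0.051, -0.001], [-0.001, 0.003, -1.0]]
contact_force: [-0.1, -0.2, -0.1]
finger_gap: 0.0298
grasp_force: 0.0
```

Run:
```python
from h import *
s=st();im=grab_frame('wrist');save('w5',im,1.5);np.save('w5.npy',im)
```

```text
t 19.3 guide [[-0.0391 -0.3374]] z 0.2575 yaw rel -89.87 F [-0.1 -0.2 -0.1] q6 -23.0 gap 0.0298
```

View pics/w5.png

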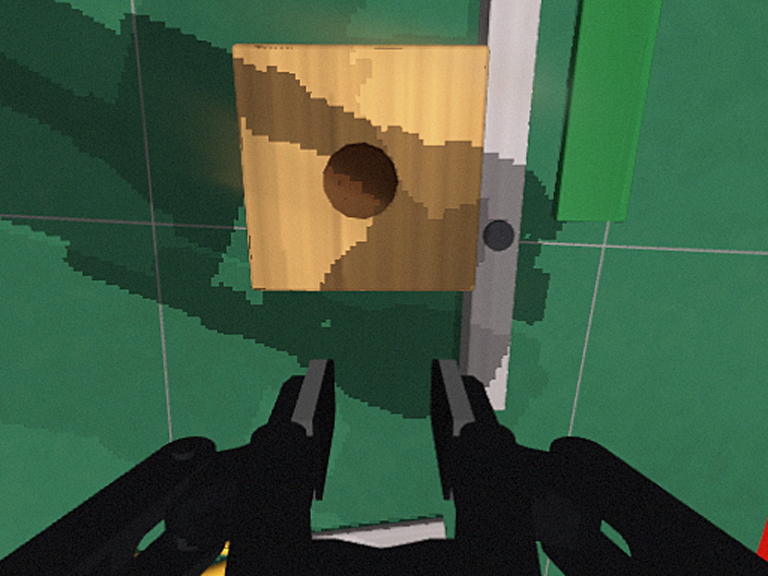

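The square block is flush to the fence, with its near edge at row 290. The scissors blade at (380,530) is well behind the fingers. I'll back off 5 mm, descend, and push it along the fence.

Call:
apply_moves:
  deltas: [-0.2, 0, 1, 0, 0, 0, 0.35, 0, 0, 1, 0, 0, 0, 0.35, 0, 0, 0.7, 0, 0, 0, 0.35, 0, 0, 0.3, 0, 0, 0, 0.35, 0.2, 0, 0, 0, 0, 0, 0.35, 0.2, 0, 0, 0, 0, 0, 0.35, 0.2, 0, 0, 0, 0, 0, 0.35, 0.2, 0, 0, 0, 0, 0, 0.35, 0.2, 0, 0, 0, 0, 0, 0.35, 0.2, 0, 0, 0, 0, 0, 0.35, 0.2, 0, 0, 0, 0, 0, 0.35, 0.2, 0, 0, 0, 0, 0, 0.35]

```text
t: 20.55
ee_pos: [0.6603, -0.1568, 0.1833]
orientation: [[-0.049, 0.999, 0.002], [0.999, 0.049, -0.002], [-0.002, 0.002, -1.0]]
contact_force: [-0.2, -5.3, 3.4]
finger_gap: 0.0304
grasp_force: 2.6
```

Call:
apply_moves:
  deltas: [0.2, 0, 0, 0, 0, 0, 0.35, 0.2, 0, 0, 0, 0, 0, 0.35, 0.2, 0, 0, 0, 0, 0, 0.35, 0.2, 0, 0, 0, 0, 0, 0.35, 0.2, 0, 0, 0, 0, 0, 0.35, 0.2, 0, 0, 0, 0, 0, 0.35, 0.2, 0, 0, 0, 0, 0, 0.35, 0.2, 0, 0, 0, 0, 0, 0.35, 0.2, 0, 0, 0, 0, 0, 0.35, 0.2, 0, 0, 0, 0, 0, 0.35, 0.2, 0, 0, 0, 0, 0, 0.35, 0.2, 0, 0, 0, 0, 0, 0.35]

```text
t: 21.75
ee_pos: [0.6575, -0.0968, 0.1833]
orientation: [[-0.049, 0.999, 0.002], [0.999, 0.049, -0.001], [-0.001, 0.002, -1.0]]
contact_force: [0.7, -4.9, 3.2]
finger_gap: 0.0298
grasp_force: 2.5
```

```bash
python3 -c "
from h import *
st()"
```

```text
t 21.75 guide [[-0.039  -0.2426]] z 0.1833 yaw rel -89.99 F [ 0.7 -4.9  3.2] q6 -15.0 gap 0.0298
```

Call:
apply_moves:
  deltas: [0.2, 0, 0, 0, 0, 0, 0.35, 0.2, 0, 0, 0, 0, 0, 0.35, 0.2, 0, 0, 0, 0, 0, 0.35, 0.08, 0, 0, 0, 0, 0, 0.35, 0.08, 0, 0, 0, 0, 0, 0.35, 0.08, 0, 0, 0, 0, 0, 0.35]

```text
t: 22.35
ee_pos: [0.6564, -0.0761, 0.1833]
orientation: [[-0.049, 0.999, 0.002], [0.999, 0.049, -0.002], [-0.002, 0.002, -1.0]]
contact_force: [-0.7, -12.3, 3.8]
finger_gap: 0.0299
grasp_force: 6.4
```

Call:
apply_moves:
  deltas: [0.08, 0, 0, 0, 0, 0, 0.35, 0.08, 0, 0, 0, 0, 0, 0.35, 0, 0, 0, 0, 0, 0, 0.35]

```text
t: 22.65
ee_pos: [0.6563, -0.0751, 0.1833]
orientation: [[-0.05, 0.999, 0.003], [0.999, 0.05, -0.007], [-0.007, 0.003, -1.0]]
contact_force: [0.4, -16.0, 3.0]
finger_gap: 0.0299
grasp_force: 7.9
```

```bash
python3 -c "
from h import *
st()"
```

```text
t 22.65 guide [[-0.0391 -0.2209]] z 0.1833 yaw rel -89.9 F [  0.4 -16.    3. ] q6 -13.0 gap 0.0299
```

Call:
apply_moves:
  deltas: [-0.4, 0, 0, 0, 0, 0, 0.35, -0.3, 0, -0.5, 0, 0, 0, 0.35, 0, 0, -1, 0, 0, 0, 0.35, 0, 0, -1, 0, 0, 0, 0.35, 0, 0, -1, 0, 0, 0, 0.35, 0.9, 0, -1, 0, 0, 0, 0.35, 0.9, 0, -1, 0, 0, 0, 0.35, 0.9, 0, -1, 0, 0, 0, 0.35, 0.9, 0, -1, 0, 0, 0, 0.35, 0.9, 0, -1, 0, 0, 0, 0.35, 0.9, 0, 0, 0, 0, 0, 0.35, 0, 0, 0, 0, 0, 0, 0.35]

```text
t: 23.85
ee_pos: [0.6494, 0.0492, 0.3965]
orientation: [[-0.052, 0.999, 0.001], [0.999, 0.052, 0.003], [0.003, 0.002, -1.0]]
contact_force: [-0.5, -0.1, 0.0]
finger_gap: 0.0299
grasp_force: 0.0
```

Call:
apply_moves:
  deltas: [0, 0, 0, 0, 0, 0, 0.35, 0, 0, 0, 0, 0, 0, 0.35]

```text
t: 24.05
ee_pos: [0.6494, 0.0454, 0.3938]
orientation: [[-0.048, 0.999, -0.002], [0.999, 0.048, 0.0], [0.0, -0.002, -1.0]]
contact_force: [-0.3, -0.5, -1.2]
finger_gap: 0.0295
grasp_force: 0.0
```

Run:
```python
from h import *
s=st();im=grab_frame('wrist');save('w6',im,1.5);np.save('w6.npy',im)
```

```text
t 24.05 guide [[-0.0402 -0.1002]] z 0.3938 yaw rel -90.01 F [-0.3 -0.5 -1.2] q6 -3.0 gap 0.0295
```

View pics/w6.png

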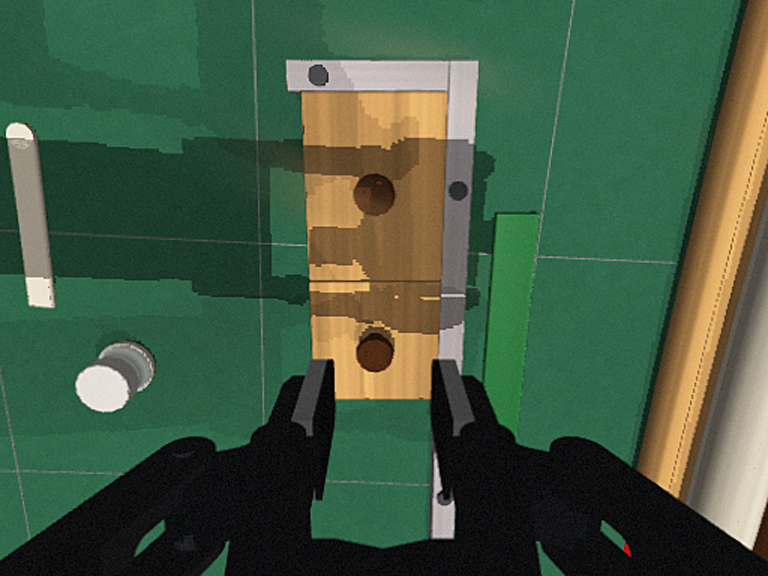

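The row stands in the corner: the stop's lower edge meets the long block at row 91, the joint line is at row 281, and both right edges lie along the fence. The jar, folder and glass look undisturbed. I'll check it numerically.

Run:
```python
from h import *
s=sense();im=np.load('w6.npy');g=cv2.cvtColor(im,cv2.COLOR_RGB2GRAY).astype(float)
hsv=cv2.cvtColor(im,cv2.COLOR_RGB2HSV);w=((hsv[...,0]<28)&(hsv[...,1]>70)&(hsv[...,2]>60))
def edge(r):
    u=np.nonzero(w[r,190:310])[0]+190;return [u.min()-.5,r],[u.max()+.5,r]
for n,rs in(('long',range(66,185,12)),('sq',range(192,236,6))):
    L=guide(wcast([edge(r)[0] for r in rs],.033,s));R=guide(wcast([edge(r)[1] for r in rs],.033,s))
    for q,P in(('near',L),('fence',R)):
        k=np.polyfit(P[:,1],P[:,0],1);print(n,q,(P[:,0]*1000).round(1),'slope deg',np.degrees(k[0]).round(2))
for u in (215,230,250,270,285): print(u,'joint',g[182:195,u].astype(int),'stop',g[54:68,u].astype(int))
print(guide(wcast([[u,187.3] for u in(210,250,290)],.033,s)).round(4))
save('crop6',im[40:275,180:330],2.5)
```

```text
long near [-89.8 -90.3 -89.9 -90.4 -90.  -90.5 -90.1 -90.6 -90.2 -89.7] slope deg 0.04
long fence [-0.3 -0.8 -0.3 -0.8 -0.4  0.1 -0.5 -0.  -0.6 -0.1] slope deg -0.17
sq near [-90.5 -90.8 -90.  -90.3 -90.6 -89.8 -90.1 -90.3] slope deg -0.54
sq fence [-0.5 -0.2 -0.  -0.8 -0.6 -0.4 -0.2 -1. ] slope deg 0.42
215 joint [158 153 155 162 143  45 148 171 170 171 168 169 181] stop [ 82  82  33 150 182 193 112 119 152 156 156 159 157 157]
230 joint [167 160 165 171 157  52 150 178 175 179 175 183 187] stop [172 175 179 178 178 190 120 104 131 138 139 139 140 137]
250 joint [102  96 102  98  94  56 104 108  92  95  94  96  98] stop [193 193 202 197 201 211 125 119 167 178 178 177 177 176]
270 joint [102  98 100  99  90  57  79  86  92  92  83  88  89] stop [193 195 197 193 200 192 125 123 170 177 173 175 173 172]
285 joint [108 110 110 111 106  60  96 107  93  91  89  93  88] stop [191 192 191 194 196 201 126 136 173 186 187 183 189 185]
[[-0.0857 -0.1216]
 [-0.045  -0.1215]
 [-0.0042 -0.1214]]
```

View pics/crop6.png

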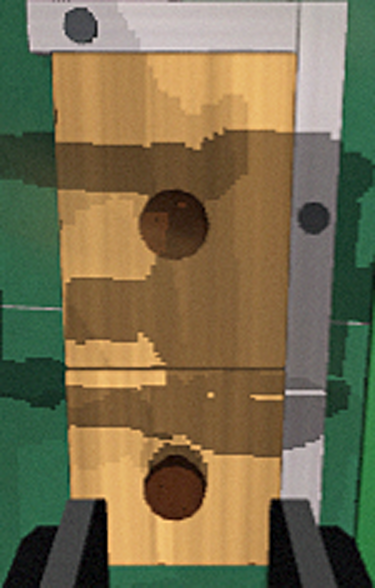

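Both blocks are flush to the fence (0 ± 0.5 mm). The joint shows as a uniform one-pixel dark line, so I'll take a closer look at its width.

Call:
apply_moves:
  deltas: [-0.4, 0, 1, 0, 0, 0, 0.35, -0.4, 0, 1, 0, 0, 0, 0.35, -0.4, 0, 1, 0, 0, 0, 0.35, -0.4, 0, 1, 0, 0, 0, 0.35, -0.4, 0, 1, 0, 0, 0, 0.35, 0, 0, 0.5, 0, 0, 0, 0.35, 0, 0, 0, 0, 0, 0, 0.35, 0, 0, 0, 0, 0, 0, 0.35]

```text
t: 24.9
ee_pos: [0.6526, -0.0042, 0.2575]
orientation: [[-0.048, 0.999, 0.0], [0.999, 0.048, 0.0], [0.0, 0.0, -1.0]]
contact_force: [0.7, -1.2, 1.2]
finger_gap: 0.03
grasp_force: 0.0
```

Run:
```python
from h import *
s=st();im=grab_frame('wrist');np.save('w7.npy',im);g=cv2.cvtColor(im,cv2.COLOR_RGB2GRAY).astype(float)
p=[]
for u in range(175,310,15):
    c=g[140:215,u];r=(c-cv2.GaussianBlur(c[:,None],(1,21),0)[:,0]).argmin()+140
    p.append((u,r));print(u,r,g[r-4:r+5,u].astype(int))
G=guide(wcast(p,.033,s));print(G.round(4)[[0,-1]],'px mm',(guide(wcast([(250,p[0][1]),(250,p[0][1]+1)],.033,s))[:,1]*1000).round(2))
```

```text
t 24.9 guide [[-0.0394 -0.1499]] z 0.2575 yaw rel -90.02 F [ 0.7 -1.2  1.2] q6 -7.0 gap 0.03
175 171 [142 148 132 128  55 118 136 142 156]
190 171 [147 148 135 129  55 129 150 146 176]
205 171 [153 158 136 134  54 134 156 163 181]
220 171 [158 162 147 141  56 127 137 147 160]
235 195 [ 97  93  91  98  87  91 116 114 116]
250 171 [84 89 77 72 67 92 93 91 90]
265 171 [82 90 78 74 66 94 93 89 96]
280 205 [ 86  92  87  89  82 116 113 114 112]
295 147 [204 193 203 101  85  89  93  98  87]
[[-0.0857 -0.121 ]
 [-0.0154 -0.1067]] px mm [-120.97 -121.57]
```

The line is under 0.6 mm at finer scale too. One firmer closing press, then I'll compare.

Call:
apply_moves:
  deltas: [-0.9, 0, 0, 0, 0, 0, 0.35, -0.9, 0, 0, 0, 0, 0, 0.35, -0.9, 0, 0, 0, 0, 0, 0.35, -0.8, 0, 0, 0, 0, 0, 0.35, 0, 0, 1, 0, 0, 0, 0.35, 0, 0, 1, 0, 0, 0, 0.35, 0, 0, 0.7, 0, 0, 0, 0.35, 0, 0, 0.3, 0, 0, 0, 0.35, 0.2, 0, 0, 0, 0, 0, 0.35, 0.2, 0, 0, 0, 0, 0, 0.35, 0.1, 0, 0, 0, 0, 0, 0.35, 0.1, 0, 0, 0, 0, 0, 0.35]

```text
t: 26.15
ee_pos: [0.6565, -0.0762, 0.1836]
orientation: [[-0.049, 0.999, 0.003], [0.999, 0.049, -0.001], [-0.001, 0.002, -1.0]]
contact_force: [-0.7, -8.1, 0.7]
finger_gap: 0.0297
grasp_force: 3.9
```

Call:
apply_moves:
  deltas: [0.1, 0, 0, 0, 0, 0, 0.35, 0.1, 0, 0, 0, 0, 0, 0.35, 0.1, 0, 0, 0, 0, 0, 0.35]

```text
t: 26.45
ee_pos: [0.6564, -0.0743, 0.1837]
orientation: [[-0.052, 0.999, 0.004], [0.999, 0.052, -0.012], [-0.012, 0.003, -1.0]]
contact_force: [0.3, -23.4, -1.1]
finger_gap: 0.03
grasp_force: 11.9
```

```bash
python3 -c "
from h import *
st()"
```

```text
t 26.45 guide [[-0.039  -0.2201]] z 0.1837 yaw rel -89.78 F [  0.3 -23.4  -1.1] q6 -13.0 gap 0.03
```

Call:
apply_moves:
  deltas: [-0.2, 0, 0, 0, 0, 0, 0.35, -0.4, 0, 0, 0, 0, 0, 0.35, -0.3, 0, -0.8, 0, 0, 0, 0.35, 0, 0, -1, 0, 0, 0, 0.35, 0, 0, -1, 0, 0, 0, 0.35, 0.8, 0, -0.2, 0, 0, 0, 0.35, 0.8, 0, 0, 0, 0, 0, 0.35, 0.8, 0, 0, 0, 0, 0, 0.35, 0.8, 0, 0, 0, 0, 0, 0.35, 0, 0, 0, 0, 0, 0, 0.35, 0, 0, 0, 0, 0, 0, 0.35]

```text
t: 27.55
ee_pos: [0.6518, -0.0098, 0.2555]
orientation: [[-0.051, 0.999, -0.003], [0.999, 0.051, 0.0], [0.0, -0.003, -1.0]]
contact_force: [-0.2, 0.1, 0.2]
finger_gap: 0.0297
grasp_force: 0.0
```

Run:
```python
from h import *
s=st();im=grab_frame('wrist');g=cv2.cvtColor(im,cv2.COLOR_RGB2GRAY).astype(float)
hsv=cv2.cvtColor(im,cv2.COLOR_RGB2HSV);w=((hsv[...,0]<28)&(hsv[...,1]>70)&(hsv[...,2]>60))
for u in (175,205,250,265):
    c=g[140:200,u];r=(c-cv2.GaussianBlur(c[:,None],(1,21),0)[:,0]).argmin()+140
    print(u,r,g[r-3:r+4,u].astype(int),guide(wcast([u,r],.033,s))[0,1].round(4))
for a,b in((60,160),(176,225)):
    P=guide(wcast([[np.nonzero(w[r,100:300])[0].min()+99.5,r] for r in range(a,b,8)],.033,s));print((P[:,0]*1000).round(1))
t=grab_frame('top');d=np.abs(t.astype(int)-np.load('top.npy')).max(2)
for n,(x,y,W,H) in dict(glass=(220,155,58,9),cutter=(180,152,12,34),folder=(206,238,37,10),jar=(246,223,13,14),sciss=(312,170,24,48),brush=(148,230,28,46)).items(): print(n,np.median(d[y:y+H,x:x+W]),(d[y:y+H,x:x+W]>60).mean().round(3))
```

```text
t 27.55 guide [[-0.0405 -0.1555]] z 0.2555 yaw rel -89.84 F [-0.2  0.1  0.2] q6 -8.0 gap 0.0297
175 162 [137 127 118  44 119 145  52] -0.1209
205 162 [160 145 127  40 111 150 156] -0.1208
250 162 [85 88 77 72 83 84 93] -0.1207
265 162 [86 84 80 72 78 86 90] -0.1206
[-90.2 -90.5 -90.3 -90.1 -90.4 -90.2 -90.  -90.3 -90.1 -89.9 -90.2 -90.
 -90.3]
[-90.  -90.4 -90.1 -90.4 -90.2 -90.5 -90.3]
glass 44.0 0.153
cutter 6.0 0.0
folder 92.5 0.749
jar 5.0 0.0
sciss 6.0 0.0
brush 6.0 0.0
```

Run:
```python
from h import *
s=dict(ee_pos=np.array([.6494,.0454,.3938]),orientation=sense()['orientation'])
print(guide(cast('top',np.array([[312,363],[361,367]])/1.5,.008)).round(3).tolist(),guide(wcast(np.array([[20,124],[42,306]])/1.5,.008,s)).round(3).tolist())
print(close_job())
```

```text
[[-0.28, -0.022], [-0.293, -0.15]] [[-0.278, -0.022], [-0.289, -0.149]]
the job is handed in; nothing more can be done
None
```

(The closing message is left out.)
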